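# Latch the nut runner's guard gate open

### The job

The guard gate in front of the bench nut runner is shut, held by its steel drop bar. Lift the bar by its tab out of the closed notch, swing the gate towards the robot with the bar up, then find the hold-open notch along the curved rail, wherever it is set today, so that the bar drops fully down into it, and let go. Do not drag, bang or ram the bar against the rail or the notches, and leave the other things on the bench where they are.

Things in the scene. Friction and masses are not known exactly. Their poses are not given: they have to be found in the camera images.
- station: Fixed guard station; origin on the bench under the gate's hinge axis, z up. The shut gate runs from the hinge along station -y and opens towards -x: at gate angle A it points along (-sin A, -cos A, 0) of the station. Behind it (+x): a low nut runner with a green motor inside clear walls, 136 mm high.
- closed_notch (a point): Mid rail at the closed notch (gate angle 0), at top-edge height. The rail is a curved upright flat-steel strip about the hinge axis, radius 205 to 223 mm, with a level top edge 186 mm above the bench on which the bar can ride. Both notches are 16 mm wide and deeper than the bar needs; the top edge is continuous between them.
- rail_mid (a point): Mid rail, top-edge height, at gate angle 1.0: middle of the range where the hold-open notch can be. That notch is in the rail's outer, bolted-on strip, set anew each run: anywhere from 0.80 to 1.20 rad of gate angle, not measured. It can be seen, or felt: the riding bar drops and the gate stops. The rail goes on beyond it.
- gate_hinge (a point): Point on the gate's vertical hinge axis, 178 mm above the bench (the height of the bar's pivot).
- gate (a joint): Gate angle, rad: 0 shut (start), grows as it swings towards the robot, stop at 1.36. Aluminium frame with clear pane, 195 mm wide, 12 mm thick, top at 162 mm, 0.9 kg; about 0.12 N m of hinge friction keeps it where it is left.
- bar_pivot (a joint): Angle of the drop bar, rad: 0 fully down (on a stop on the gate; so in a notch), grows as the tip is lifted, about 0.087 when the bar rides on the rail's top edge, upper stop 0.6. It falls by its own weight.
- latch_bar: Steel drop bar, 10 mm thick (gate's normal), 16 mm high, 230 mm long, about 0.36 kg. Origin on its pivot axis, 30 mm from the hinge axis, 178 mm above the bench; -y runs along the bar to its tip, 220 mm away beyond the rail; x is the pivot axis, the gate's normal; z up. About 3 to 5 N at its tab lift it.
- lift_tab (a point): Centre of the lift tab, an upright steel plate on the bar: 12 mm thick (bar's x), 26 mm wide (along the bar), 42 mm tall, top 50 mm above the pivot axis. With the bar down this point is 120 mm from the pivot, 150 mm from the hinge axis, 207 mm above the bench. Pinch it from above across its thickness; nothing near is higher.
- washer_bin: bystander: clear plastic bin of washers, 110 x 90 x 60 mm, origin under its centre
- coupling: bystander: stepped steel coupling, 40 mm across, 55 mm high, origin under its centre
- wrench: bystander: steel wrench lying on the bench, about 180 mm long

How it is judged:
On the way, in this order (a step that is already met when the one before it is completed fails the run):
1. the bar is lifted clear of the closed notch with the gate still shut (value of joint bar_pivot above 0.095 rad and value of joint gate below 0.12 rad), for 0.05 s.
2. the gate is swung well open with the bar up (value of joint gate above 0.4 rad and value of joint bar_pivot above 0.06 rad), for 0.1 s.
At the end, for the whole second after the job is handed in: the gate stands still between 0.74 and 1.26 rad open and the bar lies fully down (under 0.025 rad), which it can do there only inside the hold-open notch (value of joint gate between 0.74 and 1.26 rad and value of joint bar_pivot below 0.025 rad and velocity of joint gate between -0.05 and 0.05 rad/s); the robot touches nothing.
It fails at once if the bar is pressed, dragged or banged against the rail or a notch with more than 25 N (contact force between latch_bar and station above 25 N).
It fails at once if a bystander is moved by more than 30 mm (distance of any of washer_bin, coupling, wrench from where it was at the start of the episode above 0.03 m).
It also fails if it takes over 54 s, if anything falls off the work surface, if the arm or the gripper's body presses on something with over 40 N, if the wrist force passes 120 N, or if a joint passes its speed limit or range.

### The arm

A 7-joint arm with a two-finger parallel gripper is mounted at the origin on the work surface. World frame = base frame: x ahead of the robot, y to its left, z up, the work surface at z = 0. Lengths are in m, angles in rad, forces in N, time in s.
With the tool pointing down it reaches from about 0.425 to 0.875 m from the base axis. Payload 4.7 kg.
Tool frame: the origin (TCP) lies midway between the tips of the shut fingers; the grasp point (between the pads) lies 19 mm behind it; z points along the fingers, y is the line along which they close (so a half turn about z gives the same grasp; the last joint's range is limited). The gripper opens to 87 mm and grips with 3 to 60 N. Pads are 19 mm wide; open, the fingers measure 117 mm over their backs; the gripper's body (75 mm by 190 mm) begins 51 mm behind the grasp point.
Start: joints at [1.249, 0.321, -0.07, 1.45, 0.023, 1.371, -0.057], TCP at [0.214, -0.614, 0.223] pointing down, gripper open.
Joint ranges: [-2.86, 2.86], [-0.3, 2.09], [-1.38, 1.24], [0.06, 2.45], [-1.56, 4.7], [0.09, 2.05], [-2.69, 2.69]. Speed limits (rad/s): [2.57, 2.57, 3.14, 3.14, 3.14, 3.14, 3.14].

### API

Orientations are given as a rotation vector (axis times angle).
In Python, from bench import ctrl gives the robot as it stands. The module is installed in compiled form; this text tells all that it offers.
- The arm moves only by the shell command python3 -m handwheel 'ROWS' [FORCE]. ROWS is JSON, a list of rows, each a list of 7 numbers: the finger opening in m, from 0 to 0.087, then the shift along the tool's x, y, z in m, then the turn, a rotation vector about the tool's x, y, z in degrees. A call has 1 to 12 rows; each row shifts and turns the commanded pose from where the row before left it, along the tool's axes as they then stand; what a row does not reach is not made up. A row lasts 1/8 s, in which the tool goes at most 62.5 mm and 10.7 degrees, less where a joint would pass 70% of its speed; a pose out of reach is approached as far as the arm can. A call is refused whole if a number of a shift passes 0.0625 or a number of a turn 10.7, either way. A call with a gripper value outside its range is refused whole. The fingers move at their own pace and stop on an object; FORCE is the grip in N (left out, the last holds). Time passes only in rows, so rows that do not move let the fingers close. It gives the time, the measured TCP pose, the force, the opening and the grip force at its end, in the units of the state.
- ctrl.get_state(): the state, without advancing time (a new reading comes with each control period).
- ctrl.get_image(name): name is "side" or "top"; returns (picture, depth): 480x640x3 uint8, blue, green, red; 480x640 float32, m along the optical axis (not along the pixel's ray), 0 where there is no reading.
- ctrl.camera_info(name): a dict with "intrinsics" (3x3 intrinsics, pixels), "R" (3x3) and "t" (3): a world point X has camera coordinates R X + t. Camera axes: x right, y down, z forward; pixel columns grow to the right and rows downward; lengths in m; the calibration is good to about 2 mm. A picture is of the moment at which its call begins. camera_info takes no time and is no camera call.
- ctrl.close_job(): hands the job in; it is judged then, once.
The state is a dict: "time": time; "joint_positions": joint angles; "qd": joint speeds; "joint_torque": joint torques, N m; "position": TCP position; "tool_rot": TCP orientation; "ft_force": force on the tool from outside, world axes, zero at the start; "torque": the same for the moment, N m; "grip_width": opening from 0.0 (shut) to 1.0 (fully open); "grip_force": force on a finger pad.
Only numpy, scipy, OpenCV 4.12 (cv2) and the standard library are available. Lean on these libraries where they do the work, as an engineer would, in place of code of your own. Each camera call takes 0.05 s, during which the arm holds its last target. There are 200 camera calls.

## Working session

There is one attempt and no reset: what is moved stays moved. The work goes in short steps, Python scripts to look and compute and a shell command to move; the robot and the scene stay as the last step left them, time stands still between calls to the robot, and variables do not carry over. Pictures are saved under pics/ and viewed, at most 10 in all, crops included, and the job is handed in when it is done.

```bash
mkdir -p pics; python3 - <<'E'
from bench import ctrl
import cv2,numpy as np
for n in("side","top"):
    p,d=ctrl.get_image(n);cv2.imwrite(f"pics/{n}0.png",p);np.save(f"{n}0.npy",d)
    c=ctrl.camera_info(n);print(n,c)
s=ctrl.get_state();print(s)
E
```

```text
side {'intrinsics': array([[468.47528079,   0.        , 316.63265082],
       [  0.        , 468.47528079, 230.71809896],
       [  0.        ,   0.        ,   1.        ]]), 'R': array([[ 0.97602126, -0.2168681 ,  0.01872795],
       [-0.13946079, -0.68906049, -0.71115844],
       [ 0.16713227,  0.69149394, -0.70278228]]), 't': array([-0.52693512,  0.19765642,  0.95300087])}
top {'intrinsics': array([[566.0625479 ,   0.        , 317.16178342],
       [  0.        , 566.0625479 , 234.37408519],
       [  0.        ,   0.        ,   1.        ]]), 'R': array([[ 0.00545372, -0.99989253,  0.01360839],
       [-0.98264086, -0.00788221, -0.18535051],
       [ 0.18543785, -0.01236131, -0.98257824]]), 't': array([0.02994181, 0.5534244 , 1.1856864 ])}
{'time': 0.1, 'joint_positions': array([ 1.2490808 ,  0.32175578, -0.07010483,  1.45152673,  0.02261687,
        1.370814  , -0.05691284]), 'qd': array([-0.00136057, -0.00267534, -0.00020036, -0.00212491,  0.00059064,
        0.0005062 ,  0.00077404]), 'joint_torque': array([-1.40328025e-04, -4.92574131e+01, -4.05483562e-01, -3.13399494e+01,
       -6.41250028e-02,  3.94858117e-02,  6.19637854e-05]), 'position': array([ 0.21399958, -0.61324411,  0.22157976]), 'tool_rot': array([-3.09575268e+00, -5.24800282e-01,  6.08797878e-04]), 'ft_force': array([ 0.05596034, -0.11551481,  0.18432646]), 'torque': array([-0.05384531,  0.01755105,  0.00871111]), 'grip_force': 0.0, 'grip_width': 1.0000632344957319}
```

View pics/side0.png

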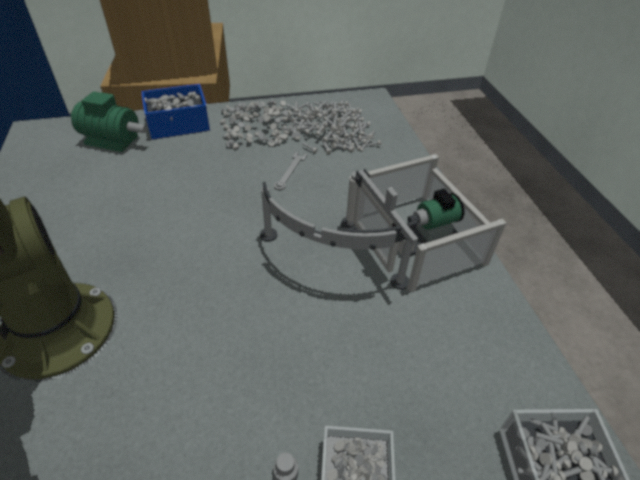

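View pics/top0.png

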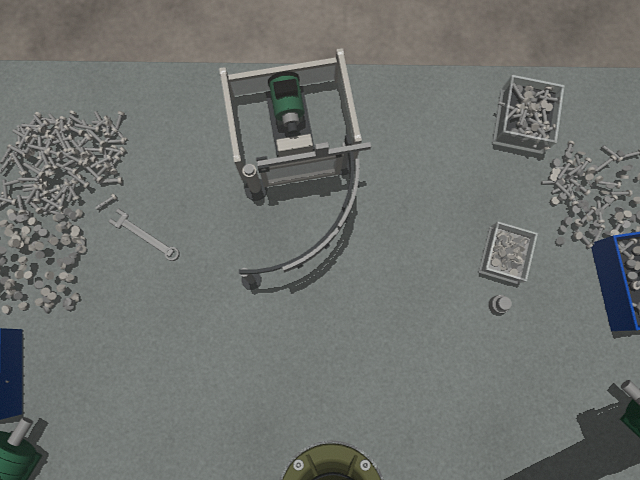

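The top view shows the station with its hinge post near (250,172), the bar running to its tip at (370,146) and the rail curving to (240,271). The bin is at (510,250), the coupling at (501,304) and the wrench at (145,237). I'll enlarge both views.

```bash
python3 - <<'E'
import cv2
p=cv2.imread("pics/top0.png")[125:285,225:385];cv2.imwrite("pics/t1.png",cv2.resize(p,(600,600),interpolation=cv2.INTER_CUBIC))
p=cv2.imread("pics/side0.png")[155:295,250:430];cv2.imwrite("pics/s1.png",cv2.resize(p,(720,560),interpolation=cv2.INTER_CUBIC))
E
```

```text
(no output)
```

View pics/t1.png

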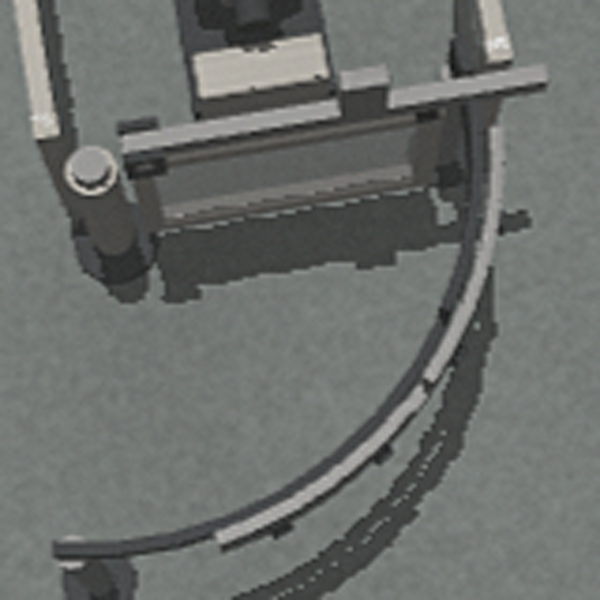

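View pics/s1.png

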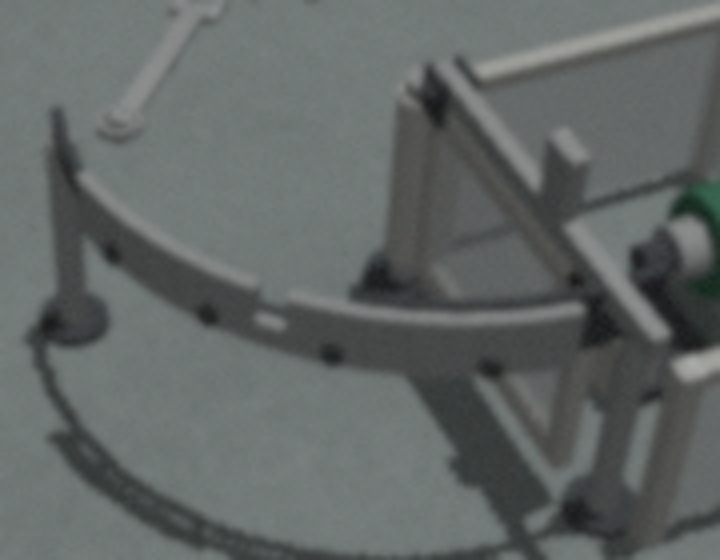

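```bash
cat > h.py <<'E'
from bench import ctrl
import numpy as np
from scipy.spatial.transform import Rotation as Ro
def ray(n,u,v,z):
    c=ctrl.camera_info(n);K,R,t=c["intrinsics"],c["R"],c["t"]
    o=-R.T@t;d=R.T@np.linalg.solve(K,[u,v,1]);return o+d*(z-o[2])/d[2]
E
python3 - <<'E'
from h import *
T=lambda x,y,z:ray("top",225+(x+.5)/3.75-.5,125+(y+.5)/3.75-.5,z)
S=lambda x,y,z:ray("side",250+x/4,155+y/4,z)
a=T(123,147,.186);b=T(547,77,.186);print("bar ends",a,b,np.linalg.norm(a-b))
u=(b-a)/np.linalg.norm(b-a);h=b-u*.25;h2=a-u*.02;print("hinge",h,h2,"dir",u, np.degrees(np.arctan2(u[1],u[0])))
tt=T(365,78,.228);print("tab top",tt,tt-h); print("tab exp",h+u*.15)
print("tab side top", S(568,145,.228))
H=(h+h2)/2
yaw=np.arctan2(u[0],-u[1])  # u=(sin,-cos)
for P in(T(428,384,.186),S(272,290,.186)):
    r=P-H;r[2]=0;print("notch",P,np.linalg.norm(r), np.arccos(r@u/np.linalg.norm(r)))
P=S(78,175,.186);print(P)
s=ctrl.get_state();R=Ro.from_rotvec(s["tool_rot"]).as_matrix();print(R.round(3),s["position"])
E
```

```text
bar ends [0.66956712 0.15486487 0.186     ] [ 0.71080947 -0.070663    0.186     ] 0.22926785143762143
hinge [0.66583767 0.17525882 0.186     ] [0.66596938 0.17453861 0.186     ] dir [ 0.17988719 -0.98368725  0.        ] -79.63681121020191
tab top [0.69427149 0.02758113 0.228     ] [ 0.02843382 -0.14767769  0.042     ]
tab exp [0.69282075 0.02770573 0.186     ]
tab side top [0.69346472 0.02434119 0.228     ]
notch [ 0.54273565 -0.0066909   0.186     ] 0.2194199505146235 0.776868580268555
notch [ 0.53793402 -0.00493     0.186     ] 0.22071375148305494 0.7993531413385969
[0.45841593 0.09782224 0.186     ]
[[ 0.944  0.33  -0.001]
 [ 0.33  -0.944  0.002]
 [-0.    -0.002 -1.   ]] [ 0.21399958 -0.61324411  0.22157976]
```

The notch shows at about (339,227) in the top picture and (318,228) in the side picture, which puts it near 0.80 rad. First I'll turn and rise, then go over the tab.

```bash
python3 -m handwheel '[[0.087,0,0,-0.012,0,0,-9],[0.087,0,0,-0.012,0,0,-9],[0.087,0,0,-0.012,0,0,-9],[0.087,0,0,-0.012,0,0,-9],[0.087,0,0,-0.012,0,0,-9],[0.087,0,0,-0.012,0,0,-9],[0.087,0,0,-0.012,0,0,-9],[0.087,0,0,-0.012,0,0,-9],[0.087,0,0,-0.012,0,0,-9]]' 20
python3 -m handwheel '[[0.087,0.039,0.042,0,0,0,0],[0.087,0.039,0.042,0,0,0,0],[0.087,0.039,0.042,0,0,0,0],[0.087,0.039,0.042,0,0,0,0],[0.087,0.039,0.042,0,0,0,0],[0.087,0.039,0.042,0,0,0,0],[0.087,0.039,0.042,0,0,0,0],[0.087,0.039,0.042,0,0,0,0],[0.087,0.039,0.042,0,0,0,0],[0.087,0.039,0.042,0,0,0,0],[0.087,0.039,0.042,0,0,0,0],[0.087,0.039,0.042,0,0,0,0]]'
cat >> h.py <<'E'
H=np.array([.6659,.1749]);PSI=np.arctan2(.1799,.9837)
def pose(A,b,gz=.215):
    """tool pose (TCP,R) for gate angle A, bar angle b, rigidly gripping tab with grasp height gz at b=0"""
    # bar frame: -y along bar; yaw such that -y -> u
    Rz=Ro.from_euler("z",PSI-A)
    B=Rz*Ro.from_euler("x",-b)
    piv=np.r_[H,.178]+Rz.apply([0,-.03,0])
    tool=np.c_[[0,1,0],[1,0,0],[0,0,-1]]
    return piv+B.apply([0,-.12,gz-.019-.178]),(B*Ro.from_matrix(tool))
def delta(A,b,gz=.215):
    s=ctrl.get_state();R=Ro.from_rotvec(s["tool_rot"]);p,Rt=pose(A,b,gz)
    return R.inv().apply(p-s["position"]).round(4),np.degrees((R.inv()*Rt).as_rotvec()).round(2),s
E
python3 - <<'E'
from h import *
d=delta(0,0);print(d[0],d[1],d[2]["position"],d[2]["joint_positions"].round(2),d[2]["time"])
E
```

```text
time: 1.23
position: [0.2141, -0.6135, 0.3303]
tool_rot: [-2.007, -2.415, -0.001]
ft_force: [-0.3, -0.4, -0.0]
grip_width: 0.997
grip_force: 0.0
time: 2.72
position: [0.6277, -0.0625, 0.3302]
tool_rot: [-2.015, -2.41, 0.001]
ft_force: [1.2, -0.3, -1.1]
grip_width: 1.006
grip_force: 0.0
[0.0769 0.0801 0.1341] [-0.03  0.02 -0.17] [ 0.62768208 -0.06245619  0.33016132] [ 0.59  0.33 -0.71  1.3   0.21  1.59  0.09] 2.725
```

```bash
python3 -m handwheel '[[0.087,0.0385,0.04,0,0,0,0],[0.087,0.0385,0.04,0,0,0,0],[0.087,0,0,0.03,0,0,0],[0.087,0,0,0.03,0,0,0],[0.05,0,0,0.025,0,0,0],[0.05,0,0,0,0,0,0],[0.05,0,0,0,0,0,0],[0.05,0,0,0,0,0,0]]' 8
python3 - <<'E'
from h import *
import cv2
d=delta(0,0);print(d[0],d[1],d[2]["position"])
p,_=ctrl.get_image("side");q,_=ctrl.get_image("top")
f=lambda p,a,b:cv2.resize(p[a:a+120,b:b+80],(400,600),interpolation=cv2.INTER_CUBIC)
cv2.imwrite("pics/a.png",np.hstack([f(p,130,350),f(q,90,290)]))
E
```

```text
time: 3.72
position: [0.6926, 0.0266, 0.2471]
tool_rot: [2.013, 2.409, 0.002]
ft_force: [-0.3, -0.2, 0.5]
grip_width: 0.64
grip_force: 0.0
[0.0007 0.0003 0.0511] [ 0.13  0.02 -0.13] [0.69263423 0.02659421 0.24711643]
```

View pics/a.png

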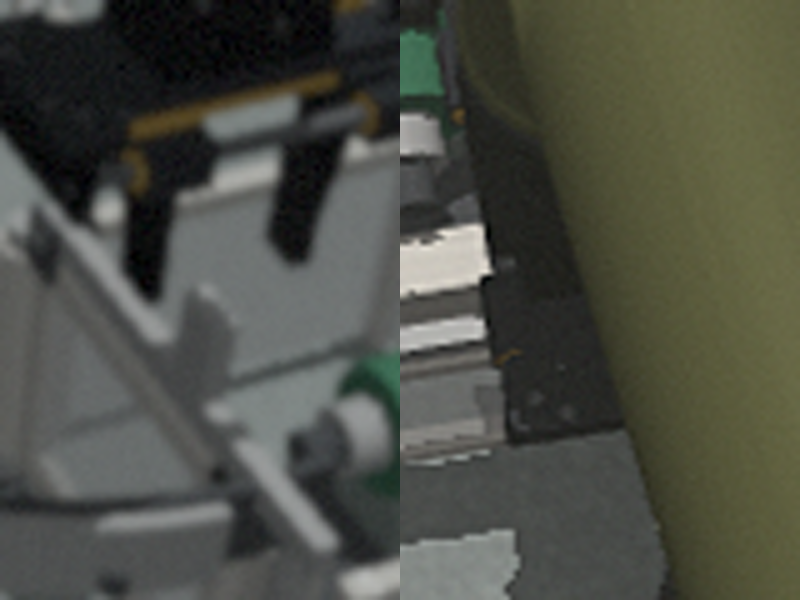

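The open fingertips, at (145,290) and (290,255) in the crop, sit either side of the tab top at (212,300), so the grasp is centred. I'll go down and pinch.

```bash
python3 -m handwheel '[[0.05,0.0006,0,0.025,0,0,0],[0.05,0,0,0.015,0,0,0],[0.05,0,0,0.01,0,0,0],[0.03,0,0,0,0,0,0],[0.02,0,0,0,0,0,0],[0.005,0,0,0,0,0,0],[0.005,0,0,0,0,0,0],[0.005,0,0,0,0,0,0],[0.005,0,0,0,0,0,0]]' 8
python3 - <<'E'
from h import *
d=delta(0,0);print(d[0],d[1],d[2]["ft_force"],d[2]["torque"])
for b in (.06,.12):print(pose(0,b)[0]-pose(0,0)[0])
E
```

```text
time: 4.95
position: [0.6929, 0.0272, 0.196]
tool_rot: [2.014, 2.409, 0.003]
ft_force: [3.2, 0.7, -0.8]
grip_width: 0.137
grip_force: 8.0
[0.0002 0.     0.    ] [ 0.15  0.01 -0.14] [ 3.19382926  0.66345686 -0.77795926] [ 0.10152545 -0.89240343 -0.04186242]
[-0.00023302  0.00127416  0.00716329]
[-0.00054289  0.00296855  0.01423602]
```

```bash
python3 -m handwheel '[[0.005,0,0.001,0,0,0,0],[0.005,0,0,0,0,0,0],[0.005,0,0,0,0,0,0]]' 25
python3 -m handwheel '[[0.005,0.0005,0,-0.0036,0,-1.7,0],[0.005,0,0,0,0,0,0]]'
python3 - <<'E'
from h import *
d=delta(0,.03);print(d[0],d[1])
E
```

```text
time: 5.32
position: [0.693, 0.0271, 0.196]
tool_rot: [2.014, 2.41, 0.0]
ft_force: [1.0, -0.5, 3.6]
grip_width: 0.131
grip_force: 25.0
time: 5.58
position: [0.6928, 0.0275, 0.1989]
tool_rot: [1.998, 2.393, -0.032]
ft_force: [3.6, -0.9, -0.6]
grip_width: 0.139
grip_force: 25.0
[ 0.0004  0.     -0.0007] [-0.01  0.1  -0.08]
```

```bash
python3 -m handwheel '[[0.005,0.0005,0,-0.0036,0,-1.7,0],[0.005,0.0005,0,-0.0036,0,-1.7,0],[0.005,0.0006,0,-0.004,0,-1.9,0],[0.005,0.0006,0,-0.004,0,-1.9,0],[0.005,0,0,0,0,0,0],[0.005,0,0,0,0,0,0]]'
python3 - <<'E'
from h import *
import cv2
d=delta(0,.155);print(d[0],d[1])
p,_=ctrl.get_image("side");cv2.imwrite("pics/b.png",cv2.resize(p[150:300,240:440],(800,600),interpolation=cv2.INTER_CUBIC))
# body-constant step per swing of 0.05 rad
for b in(.14,.155):
  a,Ra=pose(0,b);c,Rc=pose(.05,b);print(Ra.inv().apply(c-a),np.degrees((Ra.inv()*Rc).as_rotvec()))
E
```

```text
time: 6.32
position: [0.6918, 0.0309, 0.2137]
tool_rot: [1.936, 2.317, -0.152]
ft_force: [1.3, -0.6, -4.1]
grip_width: 0.136
grip_force: 25.0
[ 0.0004  0.0005 -0.0006] [-0.09  0.   -0.13]
[ 1.81065530e-04 -7.31265934e-03 -2.55160976e-05] [3.99761576e-01 1.19283226e-15 2.83675987e+00]
[ 1.80006035e-04 -7.28609034e-03 -2.81265437e-05] [4.42266407e-01 7.95221503e-16 2.83044454e+00]
```

View pics/b.png

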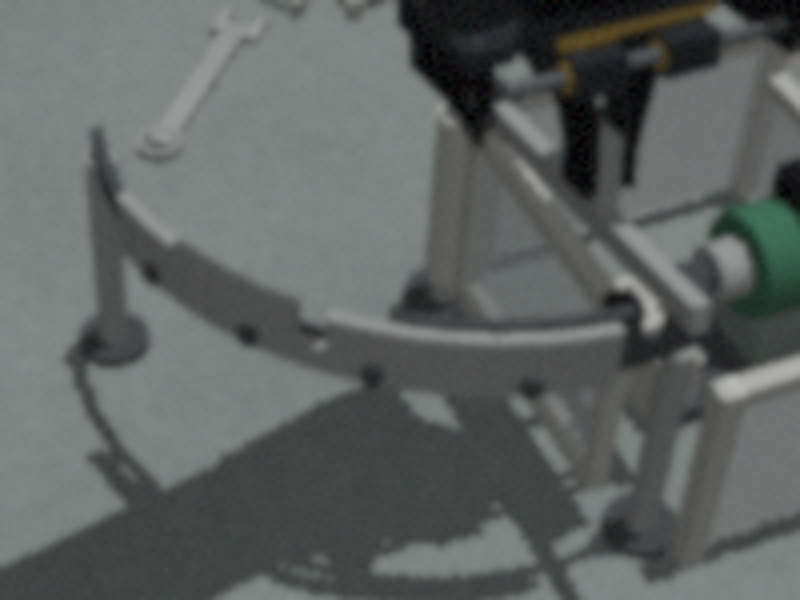

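The bar is up: its tip at about (700,300) is above the rail, the tab is in the fingers, and the hold-open notch is at (315,330) in the crop. Now I'll swing the gate.

```bash
python3 -m handwheel '[[0.005,0.0001,-0.0036,0,0.22,0,1.41],[0.005,0.0002,-0.0073,0,0.44,0,2.83],[0.005,0.0002,-0.0073,0,0.44,0,2.83],[0.005,0.0002,-0.0073,0,0.44,0,2.83],[0.005,0.0002,-0.0073,0,0.44,0,2.83],[0.005,0.0002,-0.0073,0,0.44,0,2.83],[0.005,0.0002,-0.0073,0,0.44,0,2.83],[0.005,0.0002,-0.0073,0,0.44,0,2.83],[0.005,0.0002,-0.0073,0,0.44,0,2.83],[0.005,0.0002,-0.0073,0,0.44,0,2.83],[0.005,0.0001,-0.0036,0,0.22,0,1.41],[0.005,0,0,0,0,0,0]]'
python3 - <<'E'
from h import *
for A in (.5,.65):
  d=delta(A,.155);print(d[0],d[1])
a,Ra=pose(0,.155);c,Rc=pose(0.5,.155)
E
```

```text
time: 7.88
position: [0.6198, 0.0367, 0.2137]
tool_rot: [2.469, 1.782, -0.192]
ft_force: [2.6, 1.3, -5.4]
grip_width: 0.132
grip_force: 25.0
[-0.0002  0.0005 -0.0006] [-0.03  0.   -0.09]
[ 0.0014 -0.0213 -0.0008] [1.3 0.  8.4]
```

```bash
python3 -m handwheel '[[0.005,0.0001,-0.0036,0,0.22,0,1.41],[0.005,0.0002,-0.0073,0,0.44,0,2.83],[0.005,0.0002,-0.0073,0,0.44,0,2.83],[0.005,0.0002,-0.0073,0,0.44,0,2.83],[0.005,0.0002,-0.0073,0,0.44,0,2.83],[0.005,0.0001,-0.0036,0,0.22,0,1.41],[0.005,0,0,0,0,0,0],[0.005,0,0,0,0,0,0]]'
python3 - <<'E'
from h import *
import cv2
d=delta(.75,.155);print(d[0],d[1])
p,_=ctrl.get_image("side");q,_=ctrl.get_image("top")
f=lambda p,a,b:cv2.resize(p[a:a+100,b:b+67],(400,600),interpolation=cv2.INTER_CUBIC)
cv2.imwrite("pics/c.png",np.hstack([f(p,165,285),f(q,170,310)]))
E
```

```text
time: 8.88
position: [0.5874, 0.0524, 0.2136]
tool_rot: [2.685, 1.468, -0.208]
ft_force: [0.8, 1.4, -3.4]
grip_width: 0.14
grip_force: 25.0
[-0.0004  0.0001 -0.0007] [ 0.   -0.01 -0.06]
```

View pics/c.png

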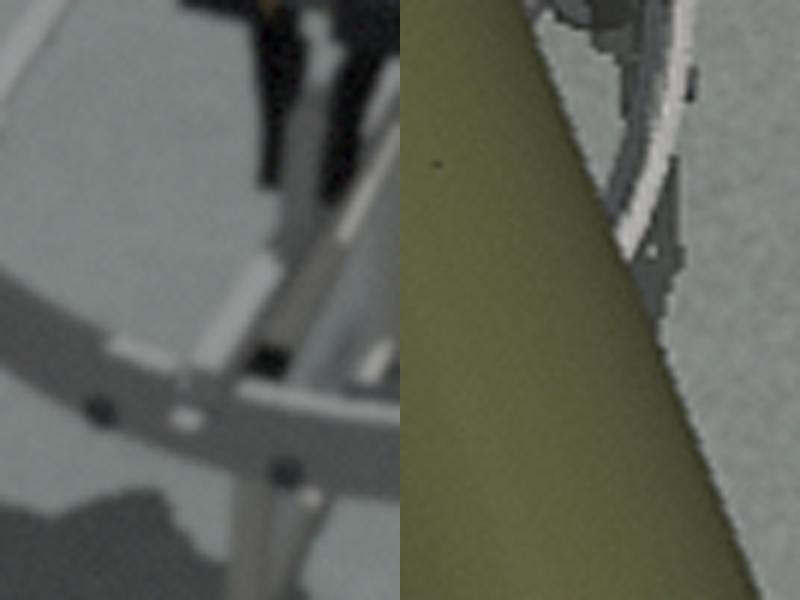

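The side view, left half, shows the bar tip at about (208,375), raised, with the notch just left of it, its left edge at about (175,370). The top view is blocked by the arm. I'll turn the notch edges into gate angles.

```bash
python3 - <<'E'
from h import *
import cv2
def ang(P):
    r=P[:2]-H;return np.hypot(*r).round(4),(PSI-np.arctan2(r[0],-r[1])).round(4)
S=lambda x,y,z:ray("side",250+(x+.5)/4-.5,155+(y+.5)/4-.5,z)
T=lambda x,y,z:ray("top",225+(x+.5)/3.75-.5,125+(y+.5)/3.75-.5,z)
for q in((258,290),(288,300)):print("S",ang(S(*q,.186)))
print("S slot below",ang(S(270,322,.168)))
for q in((424,392),(432,378)):print("T",ang(T(*q,.186)))
# bar tip at A=.75,b=.155 projected in crop c
c=ctrl.camera_info("side")
B=Ro.from_euler("z",PSI-.75)*Ro.from_euler("x",-.150);piv=np.r_[H,.178]+Ro.from_euler("z",PSI-.75).apply([0,-.03,0])
for v in([-.005,-.22,.008],[.005,-.22,.008],[-.005,-.22,-.008],[.005,-.22,-.008]):
    X=c["R"]@(piv+B.apply(v))+c["t"];u=c["intrinsics"]@X;u=u[:2]/u[2];print((u-[285,165])*5.97)
for A in(.76,.78,.80,.82,.84):
    P=np.r_[H+.223*np.array([np.sin(PSI-A),-np.cos(PSI-A)]),.186]
    X=c["R"]@P+c["t"];u=c["intrinsics"]@X;u=u[:2]/u[2];print(A,(u-[285,165])*5.97)
E
```

```text
S (np.float64(0.2229), np.float64(0.832))
S (np.float64(0.2235), np.float64(0.7605))
S slot below (np.float64(0.224), np.float64(0.7997))
T (np.float64(0.2201), np.float64(0.7982))
T (np.float64(0.2194), np.float64(0.7594))
[188.54740932 356.5573648 ]
[218.92123861 364.67248792]
[184.98610098 397.84852535]
[215.02003948 405.98487782]
0.76 [219.46544828 384.99255701]
0.78 [206.59932843 381.32733627]
0.8 [193.86599904 377.49382839]
0.82 [181.27252315 373.49495271]
0.84 [168.82580383 369.33373948]
```

The notch spans 0.760 to 0.832 rad and is 16 mm wide, so its centre is near 0.797. I'll swing there and start lowering.

```bash
python3 -m handwheel '[[0.005,0.0001,-0.0034,0,0.21,0,1.33],[0.005,0.0001,-0.0034,0,0.21,0,1.33],[0.005,-0.0005,0,0.003,0,1.43,0],[0.005,-0.0005,0,0.003,0,1.43,0],[0.005,0,0,0,0,0,0],[0.005,0,0,0,0,0,0]]'
python3 - <<'E'
from h import *
import cv2
d=delta(.797,.105);print(d[0],d[1])
p,_=ctrl.get_image("side")
cv2.imwrite("pics/d.png",cv2.resize(p[200:260,285:365],(800,600),interpolation=cv2.INTER_CUBIC))
E
```

```text
time: 9.72
position: [0.581, 0.0549, 0.2078]
tool_rot: [2.745, 1.418, -0.143]
ft_force: [3.8, 3.3, -5.2]
grip_width: 0.139
grip_force: 25.0
[-0.0005 -0.     -0.0007] [ 0.03 -0.03 -0.08]
```

View pics/d.png

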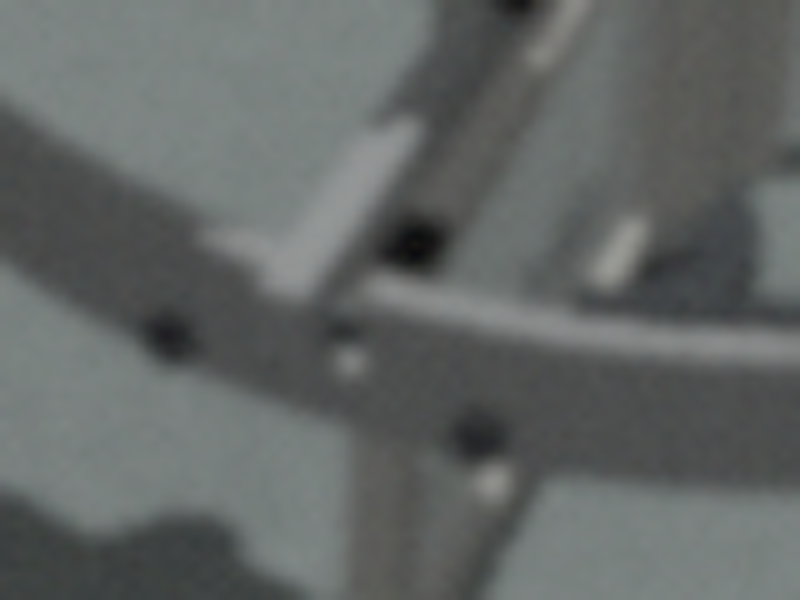

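```bash
python3 - <<'E'
from h import *
c=ctrl.camera_info("side")
def px(P):
    X=c["R"]@P+c["t"];u=c["intrinsics"]@X;return ((u[:2]/u[2]+.5-[285,200])*10-.5).round(0)
for A in(.78,.797,.81):
  R=Ro.from_euler("z",PSI-A);B=R*Ro.from_euler("x",-.105);piv=np.r_[H,.178]+R.apply([0,-.03,0])
  print(A,[px(piv+B.apply(v)) for v in([-.005,-.22,.008],[.005,-.22,.008],[-.005,-.22,-.008],[.005,-.22,-.008],[-.005,-.1335,.008],[.005,-.1335,.008])])
for A in(.76,.797,.832):
  for z in(.186,.166):print(A,z,px(np.r_[H+.223*np.array([np.sin(PSI-A),-np.cos(PSI-A)]),z]))
E
```

```text
0.78 [array([279., 284.]), array([329., 299.]), array([275., 350.]), array([324., 365.]), array([441.,  40.]), array([488.,  53.])]
0.797 [array([259., 278.]), array([308., 293.]), array([255., 344.]), array([303., 359.]), array([428.,  36.]), array([475.,  50.])]
0.81 [array([243., 272.]), array([292., 288.]), array([239., 338.]), array([287., 354.]), array([419.,  33.]), array([465.,  47.])]
0.76 0.186 [372. 299.]
0.76 0.166 [369. 372.]
0.797 0.186 [332. 288.]
0.797 0.166 [330. 360.]
0.832 0.186 [296. 276.]
0.832 0.166 [294. 349.]
```

The bar sits over the notch: the observed end-face top, (262,287) to (312,300), matches 0.794 rad. I'll lower gently and watch the force.

```bash
for i in 1 2; do python3 -m handwheel '[[0.005,-0.0001,0,0.0006,0,0.29,0],[0.005,-0.0001,0,0.0006,0,0.29,0],[0.005,0,0,0,0,0,0]]' 12 | egrep 'posi|ft'; done; python3 -m handwheel '[[0.005,-0.0001,0,0.0006,0,0.29,0],[0.005,-0.0001,0,0.0006,0,0.29,0],[0.005,0,0,0,0,0,0]]' 12 | egrep 'posi|ft'
```

```text
position: [0.5808, 0.0546, 0.2066]
ft_force: [3.4, 4.1, -6.1]
position: [0.5806, 0.0544, 0.2054]
ft_force: [3.7, 4.3, -5.7]
position: [0.5804, 0.0542, 0.2042]
ft_force: [3.5, 3.7, -5.6]
```

```bash
python3 -m handwheel '[[0.005,-0.0001,0,0.0006,0,0.29,0],[0.005,-0.0001,0,0.0006,0,0.29,0],[0.005,0,0,0,0,0,0]]' 12 | egrep 'posi|ft';  python3 -m handwheel '[[0.005,-0.0001,0,0.0006,0,0.29,0],[0.005,-0.0001,0,0.0006,0,0.29,0],[0.005,0,0,0,0,0,0]]' 12 | egrep 'posi|ft'; python3 - <<'E'
from h import *
d=delta(.797,.05);print(d[0],d[1])
E
```

```text
position: [0.5803, 0.054, 0.203]
ft_force: [3.5, 4.0, -5.9]
position: [0.5802, 0.0538, 0.2019]
ft_force: [3.6, 4.5, -5.5]
[-0.0006 -0.     -0.0001] [ 0.04  0.2  -0.08]
```

The bar is below rail-top level and carries no rail load, so it is inside the notch. I'll carry on down.

```bash
python3 -m handwheel '[[0.005,-0.0001,0,0.0006,0,0.29,0],[0.005,-0.0001,0,0.0006,0,0.29,0],[0.005,0,0,0,0,0,0]]' 12 | egrep 'posi|ft';  python3 -m handwheel '[[0.005,-0.0001,0,0.0006,0,0.29,0],[0.005,-0.0001,0,0.0006,0,0.29,0],[0.005,0,0,0,0,0,0]]' 12 | egrep 'posi|ft'; python3 -m handwheel '[[0.005,-0.0001,0,0.0006,0,0.29,0],[0.005,-0.0001,0,0.0006,0,0.29,0],[0.005,0,0,0,0,0,0]]' 12 | egrep 'posi|ft';python3 -m handwheel '[[0.005,0,0,0.0006,0,0.29,0],[0.005,0,0,0,0,0,0]]' 12 | egrep 'posi|ft'; python3 - <<'E'
from h import *
d=delta(.797,.01);print(d[0],d[1])
E
```

```text
position: [0.58, 0.0536, 0.2007]
ft_force: [4.5, 3.4, -6.8]
position: [0.5799, 0.0534, 0.1995]
ft_force: [4.6, 3.6, -7.2]
position: [0.5798, 0.0533, 0.1983]
ft_force: [4.5, 3.8, -6.2]
position: [0.5798, 0.0532, 0.1977]
ft_force: [4.4, 4.4, -6.3]
[-0.0007 -0.      0.0005] [ 0.05  0.46 -0.07]
```

```bash
for i in 1; do python3 -m handwheel '[[0.005,0,0,0.0006,0,0.29,0],[0.005,0,0,0.0003,0,0.1,0],[0.005,0,0,0,0,0,0]]' | egrep 'posi|ft'; done; python3 -m handwheel '[[0.005,0,0,0.0004,0,0.1,0],[0.005,0,0,0,0,0,0]]' | egrep 'posi|ft'
```

```text
position: [0.5796, 0.0531, 0.1969]
ft_force: [4.2, 4.6, -5.7]
position: [0.5796, 0.053, 0.1966]
ft_force: [3.6, 3.5, -5.3]
```

```bash
python3 -m handwheel '[[0.005,0,0,0.0004,0,0.1,0],[0.015,0,0,0,0,0,0],[0.03,0,0,0,0,0,0],[0.05,0,0,0,0,0,0],[0.05,0,0,0,0,0,0]]' 
python3 -m handwheel '[[0.05,0,0,-0.01,0,0,0],[0.05,0,0,-0.02,0,0,0],[0.05,0,0,-0.03,0,0,0],[0.05,0,0,-0.04,0,0,0],[0.05,0,0,-0.05,0,0,0],[0.05,0,0,0,0,0,0],[0.05,0,0,0,0,0,0]]'
python3 - <<'E'
from h import *
import cv2
p,_=ctrl.get_image("side")
cv2.imwrite("pics/e.png",cv2.resize(p[155:275,270:430],(800,600),interpolation=cv2.INTER_CUBIC))
E
```

```text
time: 14.28
position: [0.5795, 0.0524, 0.1962]
tool_rot: [2.787, 1.438, -0.012]
ft_force: [0.3, -0.0, -0.6]
grip_width: 0.43
grip_force: 0.0
time: 15.15
position: [0.5802, 0.0539, 0.3467]
tool_rot: [2.787, 1.439, -0.011]
ft_force: [-0.2, -0.3, -0.1]
grip_width: 0.576
grip_force: 0.0
```

View pics/e.png

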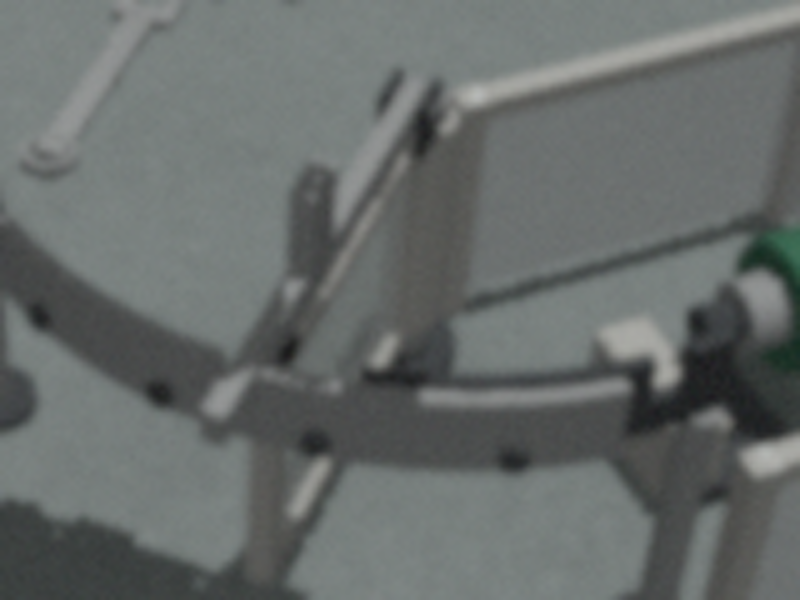

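The bar lies flush in the notch, with its end at about (220,400) level with the rail top. The gripper is clear, so I'm handing in.

```bash
python3 -c "
from bench import ctrl
print(ctrl.close_job())"
```

```text
the job is handed in; nothing more can be done
None
```

I lifted the bar, swung the gate to about 0.80 rad and lowered the bar into the hold-open notch. The last picture shows it fully down with the gripper clear, and I handed the job in at about 15 s; no verdict came back.

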